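# Power up the bench supply, arm the strip tester and hold its test bar

### The job

Run the light test: press down the raised half of the rocker on the power supply until it has tipped fully over, then push the tester's round key fully down so that it stays down, and then press the tester's long bar key fully down and keep it held, finishing the program with the fingertips still holding the bar down. Keep to that order, do not press the square key, and leave the tester and everything else lying on the table where it is: nothing is to be picked up or shoved about.

Things in the scene. Friction and masses are not known exactly. Their poses are not given: they have to be found in the camera images.
- supply: Bench power supply: grey metal box fixed to the table, 160 (x) x 200 (y) x 70 mm high, vent slots and a white rocker on its top, display and two brass terminals on its -x face. Origin: centre of its underside, z up. It may stand at the left or the right of the work area, turned by up to 0.5 rad.
- rocker (a joint): White rocker, a flat slab 64 mm long (along the supply's x) x 32 mm wide x 10 mm thick, pivoting about an axis along the supply's y that lies 45 mm to the -y side of the supply's origin and 88 mm above the table. 0 = off: the +x half raised, the -x half low. 0.4 rad = fully over: the +x half low. Pressing the +x half down raises the value. It has no spring, only friction (about 0.025 N m, some 1 to 3 N at the fingertips), and stays where it is left. Counts as on above 0.32.
- rocker_raised (a point): Point on the rocker's upper face, in the middle of the +x half (the raised half at the start), about 21 mm from the pivot and 97 mm above the table at the start; it moves with the rocker and lies about 9 mm lower when fully over. Axes as the supply's when off.
- tester: Strip tester: loose grey plastic box on rubber feet, about 0.9 kg, 130 (x) x 220 (y) x 45 mm high, aluminium face plate with three black keys in a row along y and a small dark display in the corner beyond the round key. Origin: centre of its underside, z up. It stands on the other side of the work area from the supply, turned by up to 0.5 rad. May not be raised 15 mm or moved 30 mm.
- round_key_top (a point): Centre of the top of the round key (32 mm diameter), 59 mm above the table when up, at x -12, y +70 mm in the tester's frame; moves with the key. Axes as the tester's.
- round_key (a joint): Travel of the round key downwards: 0 up, 0.008 m fully down. No spring: about 3 N of friction, stays where it is pushed. Counts as down above 0.006.
- bar_key_top (a point): Centre of the top of the long bar key, 80 mm along the tester's x and 26 mm wide, in the middle of the tester, 59 mm above the table when up; moves with the key. Axes as the tester's.
- bar_key (a joint): Travel of the bar key downwards: 0 up, 0.008 m fully down. Sprung: about 2 N to start, 4.2 N at full travel (then a hard stop); comes up when let go. Counts as pressed above 0.0055.
- square_key_top (a point): Centre of the top of the square key (30 x 30 mm), 59 mm above the table, at x -12, y -70 mm in the tester's frame. Not to be pressed. Axes as the tester's.
- square_key (a joint): Travel of the square key: 0 up, 0.008 m fully down, sprung like the bar key. Must not be pressed more than 0.003.
- marker_a: Marker pen, white barrel and black cap, 132 mm long along its x, 13 mm thick, lying loose on top of the supply, on the +y side beyond the rocker. Origin about the middle of its underside.
- marker_b: A second such marker pen, 132 mm long, lying on the table between the supply and the tester. Origin about the middle of its underside.
- tape_roll: Roll of blue masking tape lying flat, 110 mm outside diameter, 24 mm high. Origin: centre of its underside.
- strip_reel: White plastic reel with two flanges lying flat, 130 mm diameter, 20 mm high. Origin: centre of its underside.
- tape_measure: Grey tape measure, 60 (x) x 36 (y) x 55 mm high, standing between the supply and the tester. Origin: centre of its underside.
- clip_tray: Clear open tray, 90 (x) x 130 (y) x 35 mm high, at the left edge of the work area. Origin: centre of its underside.
- screwdriver: Screwdriver with black handle, 190 mm long along its x, handle to -x, lying at the right edge of the work area. Origin about its middle.

How it is judged (in metres and radians):
On the way, in this order (a step that is already met when the one before it is completed fails the run):
1. the rocker is tipped fully over (above 0.32 rad) (value of joint rocker above 0.32 rad), for 0.1 s.
2. the round key is pushed down (above 6 mm) (value of joint round_key above 0.006 m), for 0.1 s.
3. the bar key is pressed (above 5.5 mm) by the fingers (value of joint bar_key above 0.0055 m and contact force between the fingers and tester above 1 N), for 0.3 s.
At the end, for the whole second after the job is handed in: Rocker on (above 0.32 rad), round key down (above 6 mm), fingers holding the bar key down (above 5.5 mm, over 1 N); square key up (below 2 mm), tester still, level (0.1 rad) and within 30 mm of its start, loose things within 25 mm of theirs (all of step 3 and value of joint rocker above 0.32 rad and value of joint round_key above 0.006 m and value of joint square_key below 0.002 m and distance of tester from where it was at the start of the episode below 0.03 m and angle between tester's own z axis and vertical below 0.1 rad and linear speed of tester below 0.02 m/s and distance of each of marker_a, marker_b, tape_roll, strip_reel, tape_measure, clip_tray, screwdriver from where it was at the start of the episode below 0.025 m); the arm keeps its last pose, push and grip.
It fails at once if the round key pressed before the rocker is on (value of joint round_key above 0.004 m and value of joint rocker below 0.3 rad).
It fails at once if the bar key pressed before the round key is down (value of joint bar_key above 0.003 m and value of joint round_key below 0.005 m).
It fails at once if the square key pressed (value of joint square_key above 0.003 m).
It fails at once if the tester lifted by 15 mm, tipped or shoved by 30 mm (height (world z) of tester above 0.015 m or angle between tester's own z axis and vertical above 0.15 rad or distance of tester from where it was at the start of the episode above 0.03 m).
It fails at once if a loose thing lifted, carried or shoved by more than 25 mm (distance of any of marker_a, marker_b, tape_roll, strip_reel, tape_measure, clip_tray, screwdriver from where it was at the start of the episode above 0.025 m).
It also fails if it takes over 48 s, if anything falls off the work surface, if the arm or the gripper's body presses on something with over 40 N, if the wrist force passes 120 N, or if a joint passes its speed limit or range.

### The arm

A 6-joint arm with a two-finger parallel gripper is mounted at the origin on the work surface. World frame = base frame: x ahead of the robot, y to its left, z up, the work surface at z = 0. Lengths are in m, angles in degrees, forces in N, time in s.
With the tool pointing down it reaches from about 0.35 to 0.875 m from the base axis. Payload 4.2 kg.
Tool frame: the origin (TCP) lies midway between the tips of the shut fingers; the grasp point (between the pads) lies 19 mm behind it; y points along the fingers, z is the direction in which the jaws open and shut, and the axes are right-handed (so a half turn about y gives the same grasp; the last joint's range is limited). The gripper opens to 87 mm and grips with 3 to 60 N. Pads are 19 mm wide; open, the fingers measure 117 mm over their backs; the gripper's body (75 mm by 190 mm) begins 51 mm behind the grasp point.
Start: joints at [79.045, 22.042, 0.453, 0, -68.411, -14.817], TCP at [0.272, 0.563, 0.223] pointing down, gripper open.
Joint ranges: [-179.83, 179.83], [-69.29, 118.12], [-61.27, 80.66], [-181.25, 117.63], [-171.15, -9.14], [-177.46, 177.46]. Speed limits (degrees/s): [159.86, 159.86, 180, 180, 180, 180].

### API

Orientations are given as [roll, pitch, yaw] about the fixed x, y, z axes, in that order (R = Rz(yaw) Ry(pitch) Rx(roll)).
In Python, from workcell import env gives the robot as it stands. The module is installed in compiled form; this text tells all that it offers. Calls block until the motion is done:
- env.goto(position, orientation): joint-space move of the TCP to a pose.
- env.move_straight(position, rotation=None, rate=0.15, force_limit=None): straight line of the TCP; rotation=None keeps the orientation; rate is the mean speed in m/s. With force_limit (N) it stops when the force on the tool has changed by that much, and returns True; else False.
- env.set_joints(angles): joint-space move.
- env.gripper_to(opening, grasp_force=None): opening from 0.0 (shut) to 1.0 (fully open); grasp_force is the grip in N (None keeps the last); returns when the fingers have stopped.
- env.dwell(seconds).
- env.inverse_kinematics(position, orientation): joint angles nearest the present ones, or None.
- env.read_state(): the state.
- env.grab_frame(name): name is "scene" or "top"; returns a dict with "image" (420x560x3 uint8, blue, green, red), "fx", "fy", "cx", "cy" (pixels), "D" ([k1, k2, p1, p2, k3] as OpenCV has them; the pictures are not rectified), "position" and "orientation" of the camera in the world. Camera axes: x right, y up, looking along -z (the intrinsics and any distortion apply to the point x, -y, -z); pixel columns grow to the right and rows downward; lengths in m; the calibration is good to about 2 mm. A picture is of the moment at which its call begins. There is no depth.
A pose or a line that the arm cannot do raises env.Unreachable and nothing moves.
- env.close_job(): hands the job in, once; it reports no verdict.
Trained networks look in a picture, given as the dict that the camera call returned (one of the last four; its "shot" number tells which), for a name from the list of things; names that differ only in an ending like _2 or _b are one class to them, and where a whole thing is asked for, a point or a joint stands for the part that bears it (a point fixed in the world has none). Each returns a list of dicts, best first, with "score" (0 to 1); they miss things now and then, are a little off and sometimes report something else, mostly with a low value. They report only what shows in the picture. A call takes as long as a camera call.
- env.search_frame(picture, thing): "xyz" ([x, y, z] in m, in world coordinates, good to about 4 mm: the middle of the surface that is visible of it).
- env.trace(picture, thing): "mask" (420x560 bool, what is visible of it).
The state is a dict: "clock": time; "joint_positions": joint angles; "qvel": joint speeds; "joint_torque": joint torques, N m; "position": TCP position; "tool_rot": TCP orientation; "force": force on the tool from outside, world axes, zero at the start; "wrist_torque": the same for the moment, N m; "opening": opening from 0.0 (shut) to 1.0 (fully open).
Only numpy, scipy, OpenCV 4.12 (cv2) and the standard library are available. Lean on these libraries where they do the work, as an engineer would, in place of code of your own. Each camera call takes 0.05 s, during which the arm holds its last target. There are 200 camera calls.

## Working session

There is one attempt and no reset: what is moved stays moved. The work goes in short steps, each a Python script; the robot and the scene stay as the last script left them, time stands still between calls to the robot, and variables do not carry over. Pictures are saved under pics/ and viewed, about 8 in all and at most 12, crops included, and the job is handed in when it is done.

```bash
mkdir -p pics; python3 - <<'E'
from workcell import env
import cv2,numpy as np
s=env.read_state();print(s['clock'],s['position'],s['tool_rot'],s['force'],s['opening'])
for n in ("scene","top"):
    p=env.grab_frame(n);cv2.imwrite(f"pics/{n}1.png",p["image"])
    print(n,np.round(p["position"],3),np.round(p["orientation"],2),p["fx"],p["cx"],p["cy"],p["D"])
    for t in ["supply","rocker","rocker_raised","tester","round_key_top","bar_key_top","square_key_top","marker_a","tape_measure","tape_roll","strip_reel"]:
        for r in env.search_frame(p,t)[:2]: print(t,np.round(r["xyz"],3),round(r["score"],2))
print(env.read_state()['clock'])
E
```

```text
0.0 [0.2714908  0.56229815 0.22144373] [-8.98749495e+01  5.00058567e-03  1.54215701e+02] [-0.90449476  0.72963596 -0.43626801] 1.0027503765060028
scene [1.495 0.956 0.984] [ 57.32  -1.34 133.34] 536.3126684635843 268.34126582641863 199.393367660747 [0.01312906 0.         0.         0.         0.        ]
supply [0.578 0.248 0.065] 0.94
rocker [0.556 0.191 0.095] 0.43
rocker_raised [0.552 0.19  0.095] 0.44
rocker_raised [ 0.505 -0.191  0.059] 0.37
tester [0.581 0.246 0.067] 0.68
tester [ 0.526 -0.166  0.041] 0.62
round_key_top [ 0.526 -0.126  0.055] 0.38
bar_key_top [ 0.507 -0.192  0.055] 0.62
bar_key_top [ 0.458 -0.244  0.06 ] 0.28
square_key_top [ 0.325 -0.237  0.018] 0.6
square_key_top [ 0.462 -0.244  0.059] 0.45
marker_a [0.566 0.301 0.081] 0.59
marker_a [0.477 0.013 0.008] 0.54
tape_measure [0.652 0.002 0.036] 0.58
tape_roll [0.33  0.216 0.02 ] 0.82
strip_reel [ 0.324 -0.236  0.02 ] 0.78
top [ 0.183 -0.006  1.45 ] [ 1.181e+01  8.000e-02 -9.021e+01] 533.9679873180819 284.5788757363991 211.1155928843974 [0.00287119 0.         0.         0.         0.        ]
supply [0.537 0.221 0.07 ] 0.81
rocker [0.542 0.182 0.093] 0.8
rocker_raised [0.538 0.185 0.091] 0.68
rocker_raised [ 0.496 -0.474  0.024] 0.33
tester [ 0.497 -0.197  0.044] 0.94
bar_key_top [ 0.498 -0.197  0.059] 0.64
square_key_top [ 0.452 -0.252  0.058] 0.62
square_key_top [ 0.5   -0.473  0.025] 0.28
marker_a [0.468 0.003 0.009] 0.66
marker_a [0.554 0.298 0.081] 0.6
tape_measure [0.464 0.003 0.009] 0.7
tape_measure [ 0.63  -0.009  0.056] 0.56
tape_roll [0.319 0.213 0.026] 0.85
strip_reel [ 0.311 -0.242  0.022] 0.65
1.2
```

View pics/top1.png

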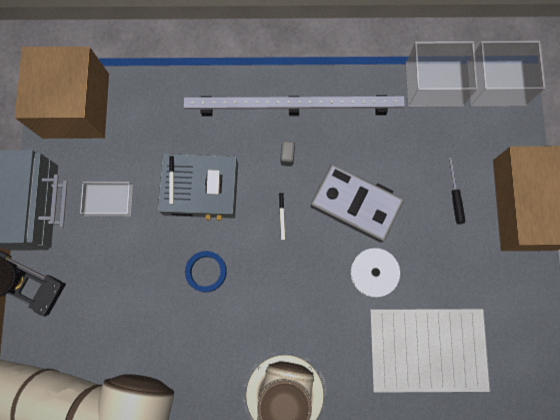

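View pics/scene1.png

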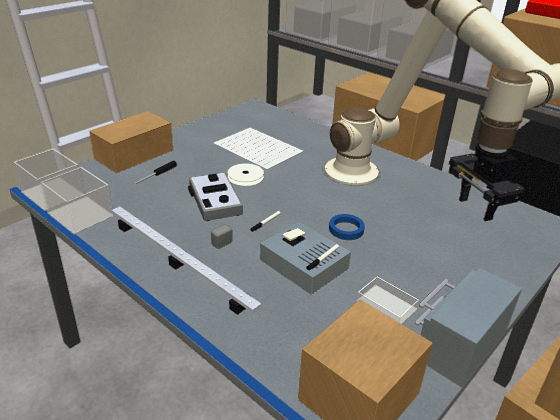

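```bash
cat > h.py <<'E'
import numpy as np,cv2
from scipy.spatial.transform import Rotation as R
def topix(p,X):
    Rw=R.from_euler('xyz',p["orientation"],degrees=True).as_matrix()
    c=(np.atleast_2d(X)-p["position"])@Rw*[1,-1,-1]
    K=np.array([[p["fx"],0,p["cx"]],[0,p["fy"],p["cy"]],[0,0,1]])
    return cv2.projectPoints(c,np.zeros(3),np.zeros(3),K,np.array(p["D"]))[0][:,0]
def toplane(p,uv,z):
    Rw=R.from_euler('xyz',p["orientation"],degrees=True).as_matrix()
    K=np.array([[p["fx"],0,p["cx"]],[0,p["fy"],p["cy"]],[0,0,1]])
    n=cv2.undistortPoints(np.array(uv,float).reshape(-1,1,2),K,np.array(p["D"]))[:,0]
    d=np.c_[n[:,0],-n[:,1],-np.ones(len(n))]@Rw.T
    return p["position"]+d*((z-p["position"][2])/d[:,2])[:,None]
E
python3 - <<'E'
from workcell import env
from h import *
for n,boxes in (("top",[(300,155,410,250),(150,145,245,225)]),("scene",[(180,165,250,225),(255,215,355,295)])):
    p=env.grab_frame(n); im=p["image"]; g=im.max(2)
    for b,t in zip(boxes,("tester","supply")):
        x0,y0,x1,y1=b
        cv2.imwrite(f"pics/{n}_{t}.png",cv2.resize(im[y0:y1,x0:x1],None,fx=6,fy=6,interpolation=cv2.INTER_CUBIC))
    # black keys on the tester
    x0,y0,x1,y1=boxes[0]
    m=np.zeros_like(g);m[y0:y1,x0:x1]=(g[y0:y1,x0:x1]<45)
    N,l,st,c=cv2.connectedComponentsWithStats(m)
    for i in range(1,N):
        if st[i,4]>15: print(n,"black",np.round(c[i],1),st[i,2:],np.round(toplane(p,c[i],.057)[0],4))
    for t in ("rocker","bar_key_top"):
        for r in env.trace(p,t)[:1]:
            q=r["mask"].astype(np.uint8);uv=np.argwhere(q)[:,::-1].mean(0)
            print(n,t,round(r["score"],2),q.sum(),np.round(uv,1),np.round(toplane(p,uv,.093 if t=="rocker" else .058)[0],4),cv2.minAreaRect(np.argwhere(q)[:,::-1].astype(np.float32)))
    r=env.trace(p,"tester")[0]["mask"]
    print(n,"tester rect",cv2.minAreaRect(np.argwhere(r)[:,::-1].astype(np.float32)))
a=cv2.imread("pics/top_tester.png");b=cv2.imread("pics/top_supply.png")
h=max(a.shape[0],b.shape[0]);pad=lambda i:cv2.copyMakeBorder(i,0,h-i.shape[0],0,0,0)
o=np.hstack([pad(a),pad(b)]);o=cv2.resize(o,None,fx=800/o.shape[1],fy=800/o.shape[1]);cv2.imwrite("pics/both.png",o)
E
```

```text
top black [341.5 175.8] [17 12 50] [ 0.571  -0.1591  0.057 ]
top black [384.2 187.7] [16  8 22] [ 0.5374 -0.2732  0.057 ]
top black [359.4 199.3] [19 28 96] [ 0.5056 -0.2055  0.057 ]
top black [333.7 192.9] [10 10 29] [ 0.5236 -0.1369  0.057 ]
top black [379.7 216.4] [13 12 57] [ 0.4588 -0.2579  0.057 ]
top rocker 0.88 302 [212.8 182.2] [0.545  0.1833 0.093 ] ((213.0, 182.0), (24.0, 12.0), 90.0)
top bar_key_top 0.58 304 [357.2 201.8] [ 0.4986 -0.1992  0.058 ] ((357.300048828125, 201.4000244140625), (10.733125686645508, 29.96331024169922), 26.56505012512207)
top tester rect ((356.3999938964844, 202.20001220703125), (83.18172454833984, 52.771202087402344), 26.56505012512207)
scene black [212.7 177.3] [ 9  7 50] [ 0.4621 -0.2494  0.057 ]
scene black [191.  190.7] [ 7 12 43] [ 0.5701 -0.2341  0.057 ]
scene black [213.9 188.1] [ 23   9 137] [ 0.5061 -0.1939  0.057 ]
scene black [223.5 198.2] [ 8  7 48] [ 0.5258 -0.1262  0.057 ]
scene black [206.1 202.6] [ 8  8 42] [ 0.5822 -0.1454  0.057 ]
scene rocker 0.56 170 [293.8 234. ] [0.5495 0.1908 0.093 ] ((293.9381408691406, 233.86083984375), (9.645790100097656, 19.900785446166992), 66.03751373291016)
scene bar_key_top 0.7 1824 [215.3 196.1] [ 0.537  -0.1526  0.058 ] ((214.98403930664062, 196.55413818359375), (56.504554748535156, 40.622623443603516), 61.38954162597656)
scene tester rect ((214.84698486328125, 196.46710205078125), (45.50335693359375, 51.5118522644043), 81.57302856445312)
```

View pics/both.png

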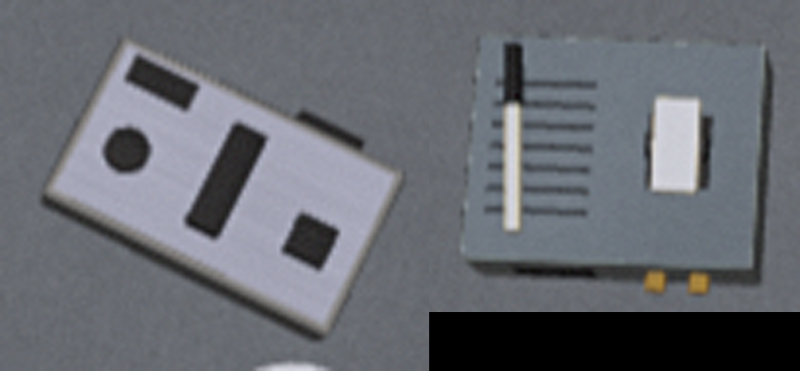

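View pics/scene_tester.png

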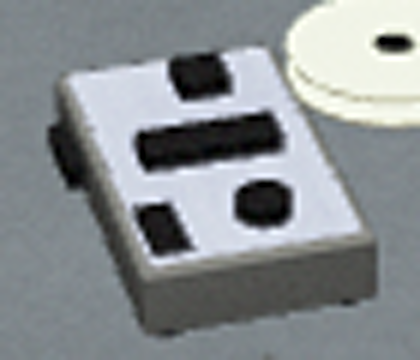

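```bash
python3 - <<'E'
from workcell import env
from h import *
from scipy.optimize import least_squares
P={n:env.grab_frame(n) for n in ("top","scene")}
uv={"top":[(332.6,193.2),(357.7,201.4),(379.5,217)],"scene":[(224,197.9),(214.6,187.4),(213.1,176.9)]}
L=np.array([(-.012,.07),(0,0),(-.012,-.07)])
for n in uv:
    W=toplane(P[n],uv[n],.059)[:,:2]
    f=lambda q:((L@np.array([[np.cos(q[2]),-np.sin(q[2])],[np.sin(q[2]),np.cos(q[2])]]).T+q[:2])-W).ravel()
    r=least_squares(f,[.5,-.2,-.48]);print(n,np.round(r.x[:2],4),np.degrees(r.x[2]),np.round(r.fun,4))
env.gripper_to(0,20)
cands=[]
for y in (-2,178):
    q=env.inverse_kinematics([.569,.186,.15],[-90,0,y]);print(y,q)
    if q is not None:cands.append((abs(q[5]-env.read_state()['joint_positions'][5]),y))
y=min(cands)[1]
env.goto([.569,.186,.125],[-90,0,y])
s=env.read_state();print(s['clock'],s['position'],s['force'],s['opening'])
o=[]
for n in ("top","scene"):
    p=env.grab_frame(n);u=topix(p,s['position'])[0];print(n,u, topix(p,[[.547,.187,.093],[.569,.186,.097]]))
    x0,y0=int(u[0])-45,int(u[1])-45
    c=cv2.resize(p["image"][y0:y0+90,x0:x0+90],(400,400),interpolation=cv2.INTER_CUBIC)
    v=((u-[x0,y0]+.5)*400/90).astype(int);cv2.circle(c,tuple(map(int,v)),3,(0,0,255),-1);o.append(c)
cv2.imwrite("pics/hov.png",np.hstack(o))
E
```

```text
top [ 0.4999 -0.2008] -28.01966929784129 [-0.0001  0.0005  0.0004 -0.0004 -0.0003 -0.0001]
scene [ 0.504 -0.192] -27.351553217304687 [ 0.0002 -0.0002  0.0003  0.0011 -0.0004 -0.0009]
-2 [ 3.35844624e+01  2.29006673e+01 -9.25854602e+00 -2.54444375e-14
 -5.78407867e+01 -1.25584462e+02]
178 [ 3.35844624e+01  2.29006673e+01 -9.25854602e+00  2.54444375e-14
 -5.78407867e+01  5.44155376e+01]
5.0083 [0.56904022 0.18681153 0.12527   ] [-0.09715207  0.74740657  0.28612035] 0.004054835701271644
top [210.02008938 169.93961752] [[211.4361608  181.45674204]
 [211.81339141 172.96551826]]
scene [288.63287304 226.90485688] [[293.38010241 233.05744066]
 [287.97909233 235.05267548]]
```

View pics/hov.png

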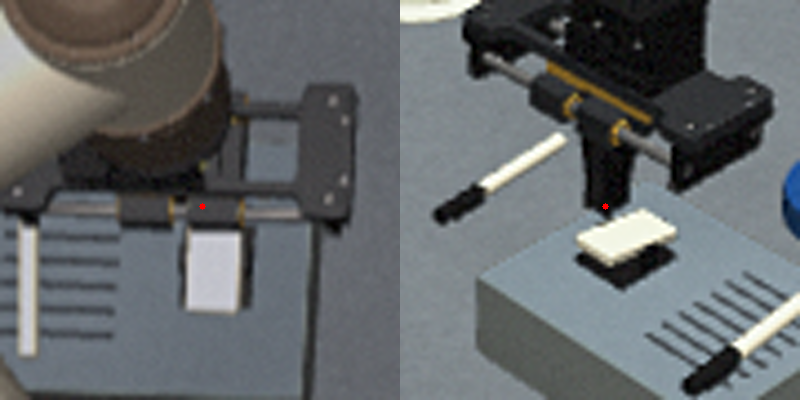

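```bash
python3 - <<'E'
from workcell import env
from h import *
x,y=.568,.187
h=env.move_straight([x,y,.104],rate=.08,force_limit=12)
print(h)
h=env.move_straight([x,y,.074],rate=.025,force_limit=12)
s=env.read_state();print(h,s['position'],s['force'])
p=env.grab_frame("scene");a=p["image"][180:280,240:350]
env.move_straight([x,y,.14],rate=.12)
p=env.grab_frame("scene");b=p["image"][180:280,240:350]
print(env.read_state()['clock'])
cv2.imwrite("pics/rk.png",cv2.resize(np.hstack([a,b]),None,fx=3.6,fy=3.6,interpolation=cv2.INTER_CUBIC))
E
```

```text
False
True [0.56967768 0.18725012 0.0904389 ] [-1.14195039 -0.58455757  5.11707583]
6.9
```

View pics/rk.png

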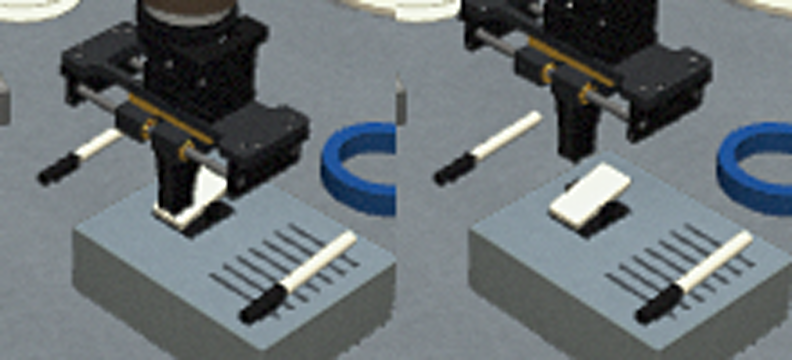

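```bash
python3 - <<'E'
from workcell import env
from h import *
env.move_straight([.576,.187,.098],rate=.1)
h=env.move_straight([.576,.187,.074],rate=.03,force_limit=15)
s=env.read_state();print(h,s['position'],s['force'])
env.move_straight([.576,.187,.17],rate=.15)
yaw=152.3 if abs(env.read_state()['tool_rot'][2])>90 else -27.7
env.goto([.5239,-.1289,.17],[-90,0,yaw])
env.move_straight([.5239,-.1289,.075],rate=.12)
s=env.read_state();print(s['clock'],s['position'],s['force'],s['tool_rot'],s['joint_positions'])
o=[]
for n in ("top","scene"):
    p=env.grab_frame(n);u=topix(p,s['position'])[0]
    x0,y0=int(u[0])-45,int(u[1])-45
    c=cv2.resize(p["image"][y0:y0+90,x0:x0+90],(400,400),interpolation=cv2.INTER_CUBIC)
    for q,col in ((s['position'],(0,0,255)),([*s['position'][:2],.059],(0,255,0))):
        v=((topix(p,q)[0]-[x0,y0]+.5)*400/90).astype(int);cv2.circle(c,tuple(map(int,v)),3,col,-1)
    o.append(c)
cv2.imwrite("pics/hov2.png",np.hstack(o))
E
```

```text
True [0.57639656 0.18726073 0.08898501] [-1.8057473  -0.64831772  6.71796262]
10.8167 [ 0.52463187 -0.12872199  0.07562392] [ 0.28738204 -0.03375608 -0.21043093] [-9.00305891e+01  7.66595212e-02  1.52335185e+02] [ 3.42911427e+00  2.27546332e+01 -2.24817245e+01  1.90509157e-02
 -4.46822011e+01  5.88925556e+01]
```

View pics/hov2.png

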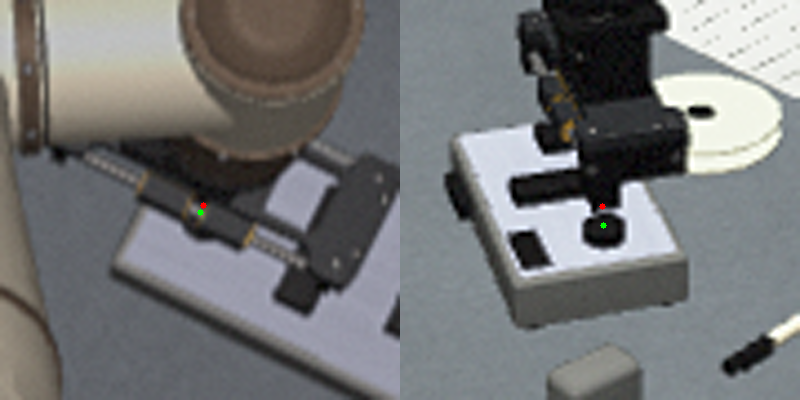

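```bash
python3 - <<'E'
from workcell import env
from h import *
P=env.read_state()['position'];x,y=P[0],P[1]-.001
h=env.move_straight([x,y,.040],rate=.025,force_limit=14)
s=env.read_state();print(h,s['position'],s['force'])
env.dwell(.2)
s=env.read_state();print(s['position'],s['force'])
env.move_straight([x,y,.085],rate=.1)
c=np.array([.502,-.1965])
env.move_straight([*c,.085],rate=.12)
s=env.read_state();print(s['clock'],s['position'],s['force'])
o=[]
for n in ("top","scene"):
    p=env.grab_frame(n);u=topix(p,s['position'])[0]
    x0,y0=int(u[0])-45,int(u[1])-45
    d=cv2.resize(p["image"][y0:y0+90,x0:x0+90],(400,400),interpolation=cv2.INTER_CUBIC)
    for q,col in ((s['position'],(0,0,255)),([*s['position'][:2],.059],(0,255,0))):
        v=((topix(p,q)[0]-[x0,y0]+.5)*400/90).astype(int);cv2.circle(d,tuple(map(int,v)),3,col,-1)
    o.append(d)
cv2.imwrite("pics/hov3.png",np.hstack(o))
E
```

```text
True [ 0.52426692 -0.12939304  0.05141488] [-1.53818882  1.49675814  5.77858935]
[ 0.52428907 -0.12940708  0.05142523] [-0.63878249  0.82014448  5.8977481 ]
13.2833 [ 0.50202692 -0.19648271  0.08483707] [-0.86235904 -0.09237621 -0.84850265]
```

View pics/hov3.png

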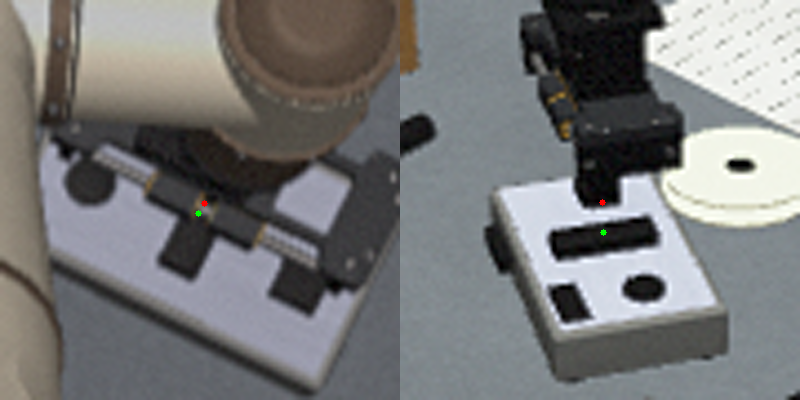

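```bash
python3 - <<'E'
from workcell import env
from h import *
P=env.read_state()['position']
h=env.move_straight([.502,-.1965,.040],rate=.025,force_limit=14)
for _ in range(3):
    s=env.read_state();print(h,s['clock'],s['position'],s['force'],s['opening']);env.dwell(.4)
o=[]
for n,b in (("top",(150,140,410,290)),("scene",(170,150,370,300))):
    p=env.grab_frame(n);x0,y0,x1,y1=b
    d=p["image"][y0:y1,x0:x1];o.append(cv2.resize(d,(400,int(400*d.shape[0]/d.shape[1])),interpolation=cv2.INTER_CUBIC))
    for t in ("tester","tape_measure","marker_a","strip_reel"):
        for r in env.search_frame(p,t)[:2]:print(n,t,np.round(r["xyz"],3),round(r["score"],2))
k=min(i.shape[0] for i in o);cv2.imwrite("pics/fin.png",np.hstack([i[:k] for i in o]))
E
```

```text
True 14.65 [ 0.50197768 -0.19654693  0.0513875 ] [-1.86037067  0.78432274  6.38121092] 0.003345475266699006
True 15.05 [ 0.50201645 -0.19652213  0.05143164] [0.20037308 0.61758655 6.6143231 ] 0.007853783130637506
True 15.45 [ 0.5020417  -0.19652505  0.05141732] [-1.58153043  0.2256753   5.4974856 ] 0.006183499194332187
top tester [ 0.462 -0.204  0.043] 0.55
top marker_a [0.556 0.297 0.081] 0.5
top marker_a [ 0.515 -0.13   0.052] 0.38
top strip_reel [ 0.314 -0.242  0.022] 0.63
scene tester [0.55  0.187 0.091] 0.66
scene tester [ 0.532 -0.148  0.04 ] 0.63
scene tape_measure [0.651 0.004 0.039] 0.78
scene tape_measure [ 0.509 -0.193  0.049] 0.31
scene marker_a [0.48  0.013 0.01 ] 0.44
scene strip_reel [ 0.32  -0.232  0.022] 0.6
```

View pics/fin.png

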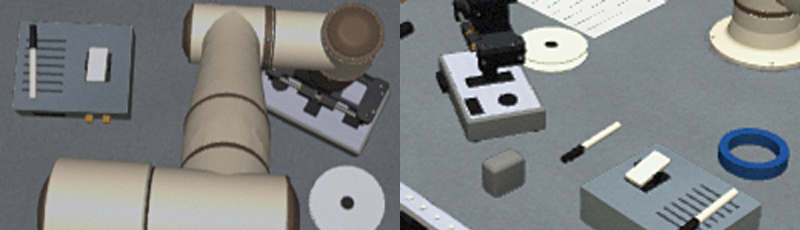

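Fingers are on the bar at full depth with about 6 N, the rocker is over, the round key is down and nothing is displaced.

```bash
python3 -c "
from workcell import env
env.close_job();s=env.read_state();print(s['clock'],s['position'],s['force'])"
```

```text
the job is handed in; nothing more can be done
the job is handed in; nothing more can be done
```

The light test is done and handed in; all three steps were carried out in order, and the fingers are still holding the bar down.

- **Rocker:** I pressed the raised half twice. The second press stopped on something hard at z 0.089, which fits fully over, and the picture shows it tipped.
- **Round key:** I pushed it to its stop at z 0.0514, about 7.6 mm of travel. It still looked down after I let go.
- **Bar key:** It is held at its stop, z 0.0514 (about 7.6 mm of travel), with a steady 5.5 to 6.6 N over 0.8 s. I never pressed or touched the square key.

**Last checks:** At about 15.5 s of the 48 s allowed, the last pictures show the loose things in view where they were. The tape measure, strip reel and the marker on the supply were found within about 6 mm of their first positions, which is within the networks' accuracy. I did not check the tape roll, tray and screwdriver by number.

**Disagreements:**
- The two cameras differed by about 9 mm in y on the tester and rocker. I aimed at the mean, and contact confirmed it.
- The last network fixes on the tester were unreliable, because the arm covered part of it and one fix landed on the rocker. That it stayed put rests on the pictures.

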